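# Pin down the shaker's hold-down bar

### The arm

A 6-joint arm with a two-finger parallel gripper is mounted at the origin on the work surface. World frame = base frame: x ahead of the robot, y to its left, z up, the work surface at z = 0. Lengths are in m, angles in rad, forces in N, time in s.
With the tool pointing down it reaches from about 0.275 to 0.875 m from the base axis. Payload 12.5 kg.
Tool frame: the origin (TCP) lies midway between the tips of the shut fingers; the grasp point (between the pads) lies ctrl.pinch_z behind it (ctrl.pinch_z is the distance from the TCP to the grasp point, in m); z points along the fingers, y is the line along which they close (so a half turn about z gives the same grasp; the last joint's range is limited). The gripper opens to 85 mm and grips with 20 to 120 N. Pads are 22 mm wide; open, the fingers measure 114 mm over their backs; the gripper's body (76 mm by 85 mm) begins 54 mm behind the grasp point. The pads swing forward as they close: fully open they stand 13 mm farther back than shut.
Start: joints at [-1.34, 0.351, 1.652, -0, 1.139, -0.085], TCP at [0.171, -0.523, 0.231] pointing down, gripper open.
Joint ranges: [-2.75, 2.75], [-0.79, 2.1], [0.01, 2.65], [-1.57, 4.71], [0.07, 3.14], [-2.87, 2.87]. Speed limits (rad/s): [2.22, 2.22, 2.79, 3.14, 3.14, 3.14].

### API

Orientations are given as a unit quaternion [w, x, y, z].
In Python, from plant import ctrl gives the robot as it stands. Calls block until the motion is done:
- ctrl.move_to(position, orientation): joint-space move of the TCP to a pose.
- ctrl.move_linear(position, attitude=None, velocity=0.15): straight line of the TCP; attitude=None keeps the orientation; velocity is the mean speed in m/s.
- ctrl.goto_joints(angles): joint-space move.
- ctrl.release() and ctrl.gripper_close(force=None): open the fingers fully, or close them until they stop; force is the grip in N (None keeps the last).
- ctrl.dwell(seconds).
- ctrl.solve_ik(position, orientation): joint angles nearest the present ones, or None.
- ctrl.sense(): the state.
- ctrl.grab_frame(name): name is "scene" or "top" or "wrist"; returns a dict with "color" (480x640x3 uint8, red, green, blue), "fx", "fy", "cx", "cy" (pixels), "rvec" (rotation vector, rad) and "tvec" (3), from world to camera coordinates, as OpenCV has them. Camera axes: x right, y down, z forward; pixel columns grow to the right and rows downward; lengths in m; the calibration is good to about 2 mm. A picture is of the moment at which its call begins. There is no depth.
A pose or a line that the arm cannot do raises ctrl.MotionError and nothing moves.
- ctrl.hand_in(): hands the job in; it is judged then, once.
The state is a dict: "t": time; "joint_pos": joint angles; "joint_velocities": joint speeds; "joint_efforts": joint torques, N m; "ee_pos": TCP position; "tcp_rot": TCP orientation; "contact_force": force on the tool from outside, world axes, zero at the start; "moment": the same for the moment, N m; "width": opening from 0.0 (shut) to 1.0 (fully open); "finger_force": force on a finger pad.
Only numpy, scipy, OpenCV 4.12 (cv2) and the standard library are available. Lean on these libraries where they do the work, as an engineer would, in place of code of your own. Each camera call takes 0.05 s, during which the arm holds its last target. There are 200 camera calls.

### The job

Make the tube rack on the bench shaker safe to shake. First lift the white bottle that blocks the open side of the fork out of the way and stand it upright on free bench at least 20 cm from the fork; then press the raised hold-down bar down until its lug sits in the fork with the holes in line, then take the one of the three T-headed pins that fits (thin enough for the holes and long enough to go right through both cheeks) and push it in from the fork's open side (the side away from the white console) until its head is fully home against the fork. Leave the other two pins and everything else on the bench where they are.

Things in the scene. Friction and masses are not known exactly. Their poses are not given: they have to be found in the camera images.
- shaker: Bench shaker, fixed. White base 250 (x) x 220 (y) x 45 mm; origin at the centre of its underside. On it, in its frame: tube rack under the bar (x -65 to 45, y +-43, top 104 mm up), the bar's hinge tower towards -x (top 138 mm), a steel fork towards +x, and a console (see console). Pins enter the fork only from its open +y side, travelling along the shaker's -y.
- console (a point): Centre of the top of the white console block, 70 mm (x) x 28 mm (y), top 150 mm above the bench, which stands beside the fork on its -y side and leaves no room to put a pin in from there. Axes parallel to the shaker's.
- fork_entry (a point): Centre of the hole in the outer face of the fork's +y (open-side) cheek, 120 mm above the bench; axes parallel to the shaker's, hole axis = y. Two upright steel cheeks, each 14 mm thick (y) and 48 mm wide (x), tops 144 mm above the bench, holes 23 mm in diameter, 21 mm gap between them, 49 mm over both outer faces.
- bar (a joint): Hinge angle of the steel hold-down bar, rad: 0 = down on its stop, lying level with its lug (16 mm thick, 44 mm high, hole 23 mm) between the fork cheeks and the three holes in line; larger = free end swung up (limit 1.2). Stiff friction hinge: it stays where it is left; about 2 to 5 N on the pad moves it down.
- bar_hinge (a point): Hinge axis of the bar, along the shaker's y, 120 mm above the bench; axes parallel to the shaker's. The bar runs from here 204 mm to its free end (lug hole at 180 mm), 26 mm wide, 14 mm thick, towards the shaker's +x when down.
- bar_pad (a point): Centre of the upper face of the grey thumb pad on the bar (40 mm along the bar, 36 mm wide), 115 mm along the bar from the hinge and 19 mm above the bar's centre line; its frame turns with the bar: x along the bar to the free end, z out of the pad.
- pin_long: Steel T-headed pin, the one that fits: round shaft 20 mm in diameter, 90 mm long with the last 15 mm tapered to 10 mm; head a flat-sided block 28 mm (along the axis) x 50 mm (y) x 20 mm (z). Lies flat on the bench (axis 10 mm up). Origin on the axis at the shoulder where shaft meets head; +x towards the nose, so the head spans x -28 to 0. About 0.4 kg.
- bottle: Plain white round bottle, 48 mm in diameter up to 120 mm, narrow neck and grey cap 32 mm wide, 150 mm tall, about 0.2 kg. It stands upright on the bench just in front of the fork's open side, in the pin's way. Origin at the centre of its underside, z up.
- pin_short: Like pin_long but the shaft is only 42 mm long: it cannot pass through both cheeks. Same origin and axes. Leave it.
- pin_thick: Like pin_long but the shaft is 30 mm in diameter and the head 30 mm thick: it cannot enter the holes. Same origin and axes, axis 15 mm up. Leave it.
- spray_bottle: Bystander: white spray bottle with blue trigger head, body 72 mm diameter, 200 mm tall. Origin at the centre of its underside. Leave it where it stands.
- reagent_jar: Bystander: amber jar, 60 mm diameter, 90 mm tall. Origin at the centre of its underside. Leave it where it stands.
- tip_box: Bystander: flat pipette-tip box, 120 x 80 mm, 48 mm tall. Origin at the centre of its underside. Leave it where it stands.
- dish: Bystander: small lidded glass dish, 60 mm diameter, 15 mm tall. Origin at the centre of its underside. Leave it where it stands.
- marker: Bystander: marker pen lying flat, 130 x 14 x 14 mm, along its x axis. Origin at the centre of its underside. Leave it where it stands.
- tissue_box: Bystander: cardboard tissue box, 80 x 100 mm, 61 mm tall. Origin at the centre of its underside. Leave it where it stands.
- flask: Bystander: glass bottle, 64 mm diameter, 140 mm tall. Origin at the centre of its underside. Leave it where it stands.

How it is judged:
On the way, in this order (a step that is already met when the one before it is completed fails the run):
1. the bottle stands upright on the bench, let go, more than 180 mm from the fork hole (horizontal distance between bottle and fork_entry above 0.18 m and angle between bottle's own z axis and vertical below 0.15 rad and height (world z) of bottle below 0.01 m and linear speed of bottle below 0.02 m/s and contact force between the fingers and bottle below 0.1 N), for 0.2 s.
2. the bar is down, its lug between the fork cheeks (within 0.06 rad of its stop) (value of joint bar below 0.06 rad), for 0.2 s.
3. the long pin is in the fork, at least 60 mm of its shaft past the entry face (distance between pin_long and fork_entry below 0.03 m and angle between the x axis of pin_long and the y axis of shaker, either way round below 0.2 rad), for 0.1 s.
At the end, for the whole second after the job is handed in: Bottle upright (0.15 rad), on the bench (10 mm), still, let go, over 180 mm from the fork hole; bar down (within 0.06 rad of its stop); long pin through fork and lug from the open side, shoulder within 4 mm of the entry face, axis within 5 mm and 0.12 rad of the hole's, at rest (all of step 1 and value of joint bar below 0.06 rad and y of pin_long in the frame of fork_entry between -0.004 and 0.004 m and x of pin_long in the frame of fork_entry between -0.005 and 0.005 m and z of pin_long in the frame of fork_entry between -0.005 and 0.005 m and angle between the x axis of pin_long and the y axis of shaker, either way round below 0.12 rad and linear speed of pin_long below 0.02 m/s); the robot touches nothing.
It fails at once if one of the other pins is moved more than 40 mm (distance of any of pin_short, pin_thick from where it was at the start of the episode above 0.04 m).
It fails at once if a bystander is moved more than 30 mm or tipped over (distance of any of spray_bottle, reagent_jar, tip_box, dish, marker, tissue_box, flask from where it was at the start of the episode above 0.03 m or angle between any of spray_bottle, reagent_jar, tip_box, dish, marker, tissue_box, flask's own z axis and vertical above 0.5 rad).
It also fails if it takes over 70 s, if anything falls off the work surface, if the arm or the gripper's body presses on something with over 40 N, if the wrist force passes 120 N, or if a joint passes its speed limit or range.

## Working session

There is one attempt and no reset: what is moved stays moved. The work goes in short steps, each a Python script; the robot and the scene stay as the last script left them, time stands still between calls to the robot, and variables do not carry over. Pictures are saved under pics/ and viewed, at most 10 in all, crops included, and the job is handed in when it is done.

```bash
mkdir -p pics; ls; cat > h.py <<'E'
import numpy as np, cv2
from plant import ctrl
def grab(name):
    return ctrl.grab_frame(name)
def save(f,fn): cv2.imwrite(fn,cv2.cvtColor(f["color"],cv2.COLOR_RGB2BGR))
def K(f): return np.array([[f["fx"],0,f["cx"]],[0,f["fy"],f["cy"]],[0,0,1.]])
def RT(f): return cv2.Rodrigues(np.array(f["rvec"],float))[0],np.array(f["tvec"],float).reshape(3)
def ray(f,uv):
    R,t=RT(f); d=R.T@np.linalg.solve(K(f),[uv[0],uv[1],1.]); return -R.T@t,d/np.linalg.norm(d)
def onz(f,uv,z):
    o,d=ray(f,uv); return o+d*(z-o[2])/d[2]
def tri(*obs):
    A=np.zeros((3,3));b=np.zeros(3)
    for f,uv in obs:
        o,d=ray(f,uv);P=np.eye(3)-np.outer(d,d);A+=P;b+=P@o
    x=np.linalg.solve(A,b)
    r=[np.linalg.norm((np.eye(3)-np.outer(d,d))@(x-o)) for o,d in (ray(f,uv) for f,uv in obs)]
    return x,max(r)
def proj(f,p):
    R,t=RT(f);q=K(f)@(R@np.asarray(p)+t);return q[:2]/q[2]
E
python3 - <<'E'
from h import *
import pickle
np.set_printoptions(precision=3,suppress=True)
for n in("scene","top"):
    f=grab(n);save(f,f"pics/{n}.png");pickle.dump(f,open(n+".pkl","wb"))
    print(n,ray(f,(320,240)),f["fx"])
print(ctrl.pinch_z,ctrl.sense())
E
```

```text
pics
scene (array([1.321, 0.403, 1.049]), array([-0.605, -0.315, -0.731])) 541.0320551369639
top (array([0.273, 0.025, 1.55 ]), array([ 0.198, -0.019, -0.98 ])) 593.2152904040177
0.0187 {'t': 0.1, 'joint_pos': array([-1.34 ,  0.351,  1.652, -0.   ,  1.139, -0.085]), 'joint_velocities': array([ 0.001, -0.   , -0.001, -0.001, -0.001,  0.   ]), 'joint_efforts': array([  0.   , -50.683, -29.188,  -0.   ,   0.003,  -0.   ]), 'ee_pos': array([ 0.171, -0.523,  0.231]), 'tcp_rot': array([-0.001,  0.988,  0.157, -0.   ]), 'contact_force': array([ 0.614,  0.034, -0.475]), 'moment': array([-0.039, -0.025, -0.002]), 'finger_force': 0.0, 'width': 1.0011681355778754}
```

View pics/top.png

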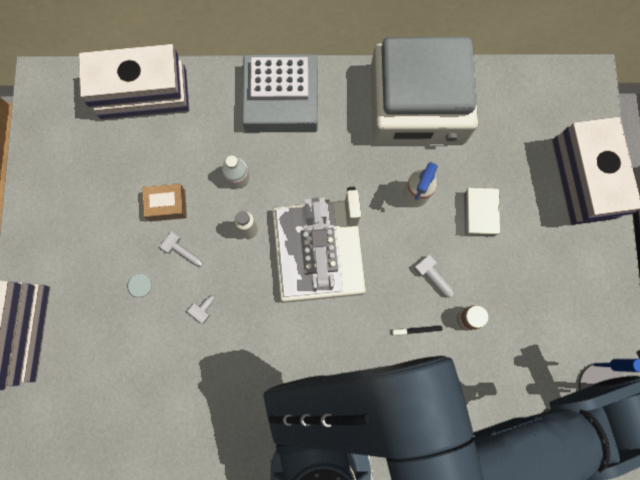

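View pics/scene.png

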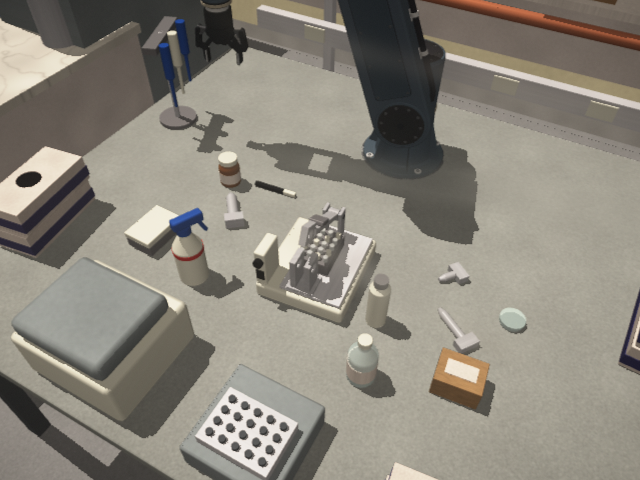

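The top view has x up and y left. The fork is near px (318,205), the hinge near (322,285), the console at (353,205) and the bottle at (245,222). The long pin has its head at (172,243) and nose at (200,264), the short pin is at (202,308) and the thick pin at (430,268). Next I'll take wrist views from closer in.

```bash
python3 - <<'E'
from h import *
import pickle
np.set_printoptions(precision=3,suppress=True)
T=pickle.load(open("top.pkl","rb"));S=pickle.load(open("scene.pkl","rb"))
for n,a,b in [("bottlecap",(244,217),(380,282)),("console",(353,195),(268,243)),("pinhead",(172,243),(466,343)),("nose",(200,264),(440,310)),("flask cap",(232,161),(365,341)),("shortHead",(198,314),(460,270))]:
    print(n,tri((T,a),(S,b)),onz(T,a,0.01))
print("shk",onz(T,(320,250),.045))
q=[0,1,0,0]
import math
def down(yaw): # tool z down, y axis closing dir at yaw
    return [0,math.cos(yaw/2),math.sin(yaw/2),0]
views=[]
for i,(p,yaw) in enumerate([((0.45,0.10,0.50),0.),((0.50,0.28,0.42),0.)]):
    for y in (yaw,yaw+math.pi,math.pi/2):
        if ctrl.solve_ik(p,down(y)) is not None: break
    print(y,ctrl.solve_ik(p,down(y)))
    ctrl.move_to(p,down(y)); f=grab("wrist"); save(f,f"pics/w{i}.png"); pickle.dump(f,open(f"w{i}.pkl","wb"))
    print(ray(f,(320,240)),ctrl.sense()["t"],f["fx"])
E
```

```text
bottlecap (array([0.616, 0.183, 0.14 ]), np.float64(0.00018710982993416114)) [0.648 0.197 0.01 ]
console (array([ 0.659, -0.077,  0.169]), np.float64(0.005757852395521197)) [ 0.707 -0.095  0.01 ]
pinhead (array([0.579, 0.389, 0.005]), np.float64(0.002156192429735872)) [0.578 0.386 0.01 ]
nose (array([0.522, 0.31 , 0.009]), np.float64(0.0008467604495085791)) [0.521 0.311 0.01 ]
flask cap (array([0.761, 0.215, 0.134]), np.float64(0.0003732666232807938)) [0.804 0.232 0.01 ]
shortHead (array([0.39 , 0.311, 0.018]), np.float64(0.0009417418745329528)) [0.391 0.312 0.01 ]
shk [ 0.55  -0.004  0.045]
0.0 [ 0.118  0.04   1.394 -0.     1.707  1.688]
(array([0.53 , 0.099, 0.644]), array([-0.321, -0.007, -0.947])) 2.7417 333.78771372956754
0.0 [ 0.429  0.278  1.297 -0.     1.567  2.   ]
(array([0.58 , 0.279, 0.565]), array([-0.32 , -0.007, -0.947])) 3.6167 333.78771372956754
```

View pics/w0.png

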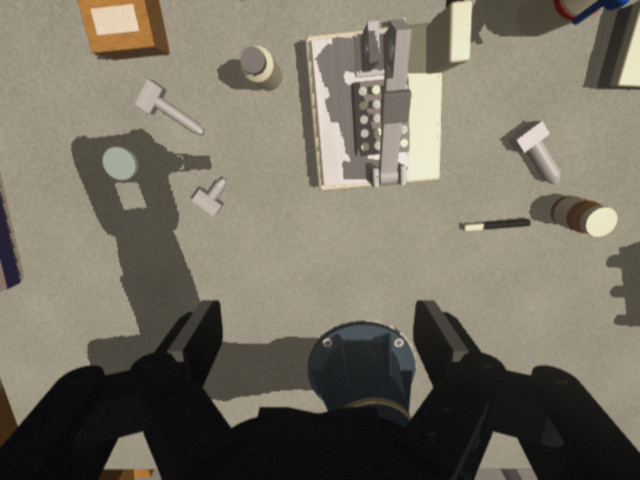

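View pics/w1.png

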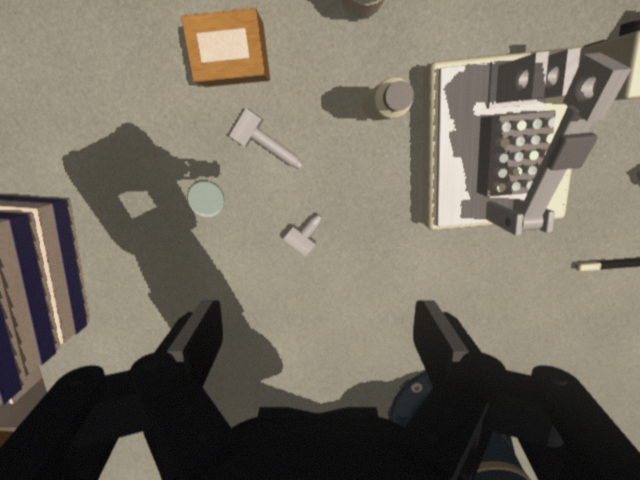

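The wrist views show the bottle cap at w0 (254,58) and w1 (399,95), and the open-side cheek hole near w1 (523,77). I'll check the bottle and shaker points, then move the bottle.

```bash
cat >> h.py <<'E'
import math,pickle
np.set_printoptions(precision=4,suppress=True)
def down(yaw): return [0,math.cos(yaw/2),math.sin(yaw/2),0]
def load(n): return pickle.load(open(n+".pkl","rb"))
def st(m=""):
    s=ctrl.sense();print(m,"t%.1f"%s["t"],s["ee_pos"],"w%.3f"%s["width"],"ff%.1f"%s["finger_force"],s["contact_force"])
E
python3 - <<'E'
from h import *
T,S,a,b=[load(n) for n in("top","scene","w0","w1")]
cap,r=tri((T,(244,217)),(S,(380,280)),(a,(254,58)),(b,(399,95)));print("cap",cap,r)
for n,u,v in [("cornNL",(320,187),(433,228)),("cornFL",(307,38),(432,64)),("cornNR",(439,180),(566,216))]:
    print(n,tri((a,u),(b,v)), onz(a,u,.045),onz(b,v,.045))
x,y=cap[:2]
ctrl.move_to((x,y,0.25),down(0)); ctrl.move_linear((x,y,0.088)); st("at")
ctrl.gripper_close(40); st("closed")
E
```

```text
cap [0.616  0.1831 0.1463] 0.0020653321145793044
cornNL (array([0.4291, 0.0954, 0.0563]), np.float64(0.0006467789871388538)) [0.4278 0.0951 0.045 ] [0.4251 0.0915 0.045 ]
cornFL (array([0.6659, 0.1163, 0.0368]), np.float64(0.0002652947342051726)) [0.6638 0.1161 0.045 ] [0.6648 0.1187 0.045 ]
cornNR (array([ 0.4432, -0.1174,  0.0474]), np.float64(0.002674452179629226)) [ 0.4403 -0.1177  0.045 ] [ 0.4452 -0.1199  0.045 ]
at t5.8 [0.6166 0.1833 0.089 ] w1.001 ff0.0 [-0.2177  0.1375 -0.1408]
closed t6.2 [0.6164 0.1834 0.0887] w0.550 ff41.2 [-0.9057  1.0745  5.0193]
```

```bash
python3 - <<'E'
from h import *
ctrl.move_linear((.6164,.1834,.20)); 
ctrl.move_to((.37,.195,.20),down(0)); ctrl.move_linear((.37,.195,.0895),velocity=.08); st("placed")
ctrl.release(); ctrl.move_linear((.37,.195,.27)); st("up")
for i,p in enumerate([(0.50,0.17,0.36),(0.58,0.10,0.38),(0.50,0.30,0.26)]):
    ctrl.move_to(p,down(0)); f=grab("wrist"); save(f,f"pics/v{i}.png"); pickle.dump(f,open(f"v{i}.pkl","wb"))
st()
v=np.hstack([cv2.imread("pics/v%d.png"%i)[:330] for i in (0,1)])
def crop(fn,x0,y0,x1,y1,s): return cv2.resize(cv2.imread(fn)[y0:y1,x0:x1],None,fx=s,fy=s,interpolation=cv2.INTER_CUBIC)
cv2.imwrite("pics/m1.png",cv2.resize(v,(800,206)))
f=load("v0");g=load("v1")
for p in [(.62,.05,.12),(.43,-.0,.12)]: print(proj(f,p),proj(g,p))
cv2.imwrite("pics/m2.png",np.vstack([cv2.resize(v,(800,206)),cv2.resize(cv2.imread("pics/v2.png")[:330],(740,382))]) if 0 else cv2.copyMakeBorder(cv2.imread("pics/v2.png")[:330],0,0,0,160,cv2.BORDER_CONSTANT))
a=cv2.imread("pics/m1.png");b=cv2.imread("pics/m2.png");cv2.imwrite("pics/m.png",np.vstack([a,b]))
E
```

```text
placed t9.6 [0.3702 0.1951 0.0899] w0.551 ff41.3 [ 0.0313 -0.9318 -1.4724]
up t11.4 [0.3697 0.1949 0.2693] w0.999 ff0.0 [ 0.8327  0.7748 -0.1496]
 t13.7 [0.5009 0.2993 0.261 ] w1.000 ff0.0 [-0.3545 -0.355   0.6538]
[431.796  85.567] [359.7427 161.9588]
[455.8007 254.4723] [390.8997 304.1904]
```

View pics/m.png

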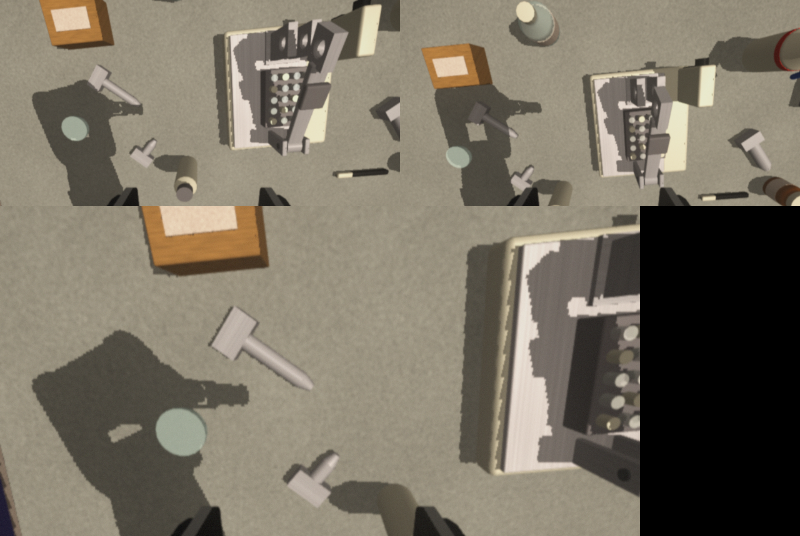

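The bottle stands at its new spot. The long pin is clear in v2, with its head at (233,127) and nose at (310,180). I'll enlarge the shaker region of v0 and v1.

```bash
python3 - <<'E'
from h import *
a=cv2.imread("pics/v0.png")[0:260,350:610];b=cv2.imread("pics/v1.png")[80:340,290:510]
L=cv2.resize(a,(440,440),interpolation=cv2.INTER_CUBIC)  # x1.692
R=cv2.resize(b,None,fx=1.6,fy=440/260,interpolation=cv2.INTER_CUBIC)
cv2.imwrite("pics/z.png",np.hstack([L,R]));print(L.shape,R.shape)
E
```

```text
(440, 440, 3) (440, 352, 3)
```

View pics/z.png

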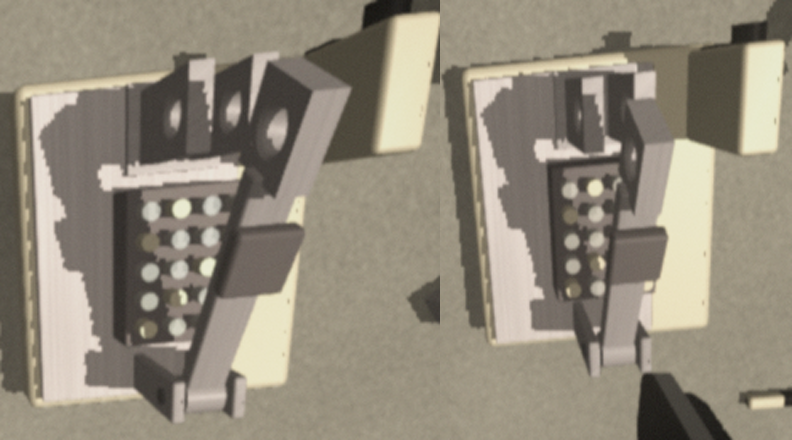

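```bash
python3 - <<'E'
from h import *
f,g=load("v0"),load("v1")
L=lambda u:(350+u[0]/1.692,u[1]/1.692)
R=lambda u:(290+(u[0]-440)/1.6,80+u[1]/1.692)
pts=dict(hole=((172,118),(577,113)),ckNearL=((187,150),(582,150)),ckNearR=((208,148),(603,148)),ckFarL=((190,62),(586,80)),ckFarR=((212,58),(604,78)),
pad1=((240,232),(615,233)),pad2=((303,226),(666,228)),pad3=((283,292),(660,278)),pad4=((220,297),(612,284)),
con1=((390,20),(750,44)),con3=((423,150),(776,150)),con4=((374,152),(742,153)),
baseNL=((37,403),(491,344)),baseFL=((17,88),(465,70)),baseNR=((284,383),(705,326)))
P={}
for n,(a,b) in pts.items():
    x,r=tri((f,L(a)),(g,R(b)));P[n]=x;z=.144 if n[0:2]=="ck" else .15 if n[:3]=="con" else .045
    print(n,x,"r%.4f"%r, onz(f,L(a),z)[:2],onz(g,R(b),z)[:2])
print("pad",np.mean([P["pad%d"%i] for i in(1,2,3,4)],0))
d=P["pad2"]+P["pad1"]-P["pad3"]-P["pad4"];print("padx",d/2,"w",P["pad1"]-P["pad2"])
E
```

```text
hole [0.6363 0.0307 0.1163] r0.0012 [0.6459 0.0039] [0.6332 0.0196]
ckNearL [0.6149 0.0315 0.1487] r0.0010 [0.6147 0.0289] [0.615  0.0314]
ckNearR [0.616  0.0163 0.1424] r0.0002 [0.6157 0.0168] [0.6163 0.0168]
ckFarL [0.6597 0.0315 0.1413] r0.0010 [0.6597 0.0333] [0.659  0.0312]
ckFarR [0.6611 0.02   0.1432] r0.0013 [0.6617 0.0213] [0.6603 0.0192]
pad1 [0.5708 0.0158 0.1934] r0.0008 [ 0.566  -0.0591] [ 0.5317 -0.0211]
pad2 [ 0.5739 -0.0164  0.1935] r0.0009 [ 0.5704 -0.1071] [ 0.5363 -0.0678]
pad3 [ 0.538  -0.0199  0.1815] r0.0005 [ 0.5199 -0.1011] [ 0.49   -0.0671]
pad4 [0.5338 0.0126 0.1786] r0.0008 [ 0.5159 -0.0512] [ 0.4842 -0.0219]
con1 [ 0.6813 -0.0785  0.1373] r0.0008 [ 0.6782 -0.0691] [ 0.6801 -0.0732]
con3 [ 0.6149 -0.1017  0.1512] r0.0014 [ 0.6141 -0.104 ] [ 0.6157 -0.1012]
con4 [ 0.6134 -0.0805  0.1442] r0.0004 [ 0.613  -0.0761] [ 0.6138 -0.0781]
baseNL [0.4296 0.0932 0.0555] r0.0001 [0.4259 0.0913] [0.4245 0.0932]
baseFL [0.6669 0.1168 0.036 ] r0.0004 [0.6654 0.1181] [0.6665 0.1162]
baseNR [ 0.4448 -0.114   0.0489] r0.0002 [ 0.4438 -0.1163] [ 0.4429 -0.1159]
pad [ 0.5541 -0.002   0.1867]
padx [0.0365 0.0033 0.0134] w [-0.0031  0.0323 -0.0001]
```

Triangulation agrees with the given sizes: entry hole about (0.637,0.031,0.117), yaw about 0.093 and bar angle about 0.45. Next I'll press the bar, then look at the pin and the fork from close by.

```bash
python3 - <<'E'
from h import *
yaw=.093; h=np.array([.460,-.010,.12]); ux=np.array([math.cos(yaw),math.sin(yaw),0])
pad=lambda t,e=0: h+ux*(.115*math.cos(t)-.019*math.sin(t))+np.array([0,0,.115*math.sin(t)+.019*math.cos(t)+e])
ctrl.gripper_close(40)
ctrl.move_to(pad(.45,.06),down(yaw)); ctrl.move_linear(pad(.45,.012),velocity=.06); st("start")
for t in (.35,.25,.15,.07,.0):
    ctrl.move_linear(pad(t,.002),velocity=.05); st("%.2f"%t)
for k in range(8):
    if abs(ctrl.sense()["contact_force"][2])>12: break
    ctrl.move_linear(pad(0,.001-.001*k),velocity=.02)
    st(k)
ctrl.move_linear(pad(0,.08)); ctrl.release()
# views
for i,(p,y) in enumerate([((.60,.10,.32),.093),((.55,.20,.28),.093),((.60,.42,.26),math.radians(54)),((.52,.42,.26),math.radians(54))]):
    try:
        ctrl.move_to(p,down(y)); f=grab("wrist"); save(f,f"pics/u{i}.png"); pickle.dump(f,open(f"u{i}.pkl","wb"))
        print(i,ray(f,(320,240)),proj(f,(.637,.031,.12)),proj(f,(.579,.389,.01)),proj(f,(.522,.31,.01)))
    except ctrl.MotionError as e: print(i,e)
st()
def c(i,p): # 200x200 crop around point
    f=load("u%d"%i);u,v=map(int,proj(f,p));u=min(max(u-80,0),480);v=min(max(v-60,0),360);print(i,u,v)
    return cv2.resize(cv2.imread(f"pics/u{i}.png")[v:v+120,u:u+160],(400,300),interpolation=cv2.INTER_CUBIC)
P=(.637,.031,.12);Q=(.55,.35,.01)
cv2.imwrite("pics/y.png",np.vstack([np.hstack([c(0,P),c(1,P)]),np.hstack([c(2,Q),c(3,Q)])]))
E
```

```text
start t16.6 [ 0.5551 -0.0012  0.1995] w-0.002 ff0.0 [-0.2808 -0.0131  0.7177]
0.35 t17.2 [ 0.5608 -0.0005  0.1789] w0.001 ff0.0 [0.1318 0.8965 1.056 ]
0.25 t17.6 [ 0.5662 -0.0001  0.1685] w-0.001 ff0.0 [ 0.2636 -0.3626 -0.2533]
0.15 t18.0 [0.5703 0.0003 0.1576] w0.001 ff0.0 [ 0.5691 -0.6038 -1.752 ]
0.07 t18.3 [0.5727 0.0006 0.1486] w0.010 ff0.0 [-0.3482  0.7015 -0.6081]
0.00 t18.6 [0.5743 0.0007 0.1406] w-0.002 ff0.0 [-0.5    -0.2375 -0.1212]
0 t18.9 [0.5745 0.0007 0.14  ] w-0.003 ff0.0 [-0.7402 -0.5864  0.1093]
1 t19.1 [0.5746 0.0007 0.1391] w-0.003 ff0.5 [1.0335 0.8996 1.7893]
2 t19.4 [0.5746 0.0007 0.139 ] w-0.003 ff5.4 [-4.3666  0.3549 10.5146]
3 t19.6 [0.5747 0.0007 0.1389] w0.003 ff10.2 [-7.937  -0.4094 19.3544]
0 (array([0.6793, 0.1067, 0.4627]), array([-0.3202, -0.0375, -0.9466])) [387.5018 177.4567] [103.4929 183.7142] [164.337  228.9592]
1 (array([0.6295, 0.2068, 0.4231]), array([-0.3201, -0.0375, -0.9467])) [519.3209 137.4892] [163.17   155.7485] [228.4164 207.688 ]
2 (array([0.6477, 0.4831, 0.4044]), array([-0.1827, -0.2635, -0.9472])) [540.4928 465.1563] [317.421  226.9648] [317.8766 297.632 ]
3 (array([0.5667, 0.4837, 0.4057]), array([-0.181 , -0.2629, -0.9477])) [606.808  433.7804] [372.3208 189.1326] [368.7688 264.7389]
 t23.8 [0.5207 0.4192 0.261 ] w1.002 ff0.0 [-0.1891  0.807   0.6339]
0 307 117
1 439 77
2 237 203
3 289 168
```

View pics/y.png

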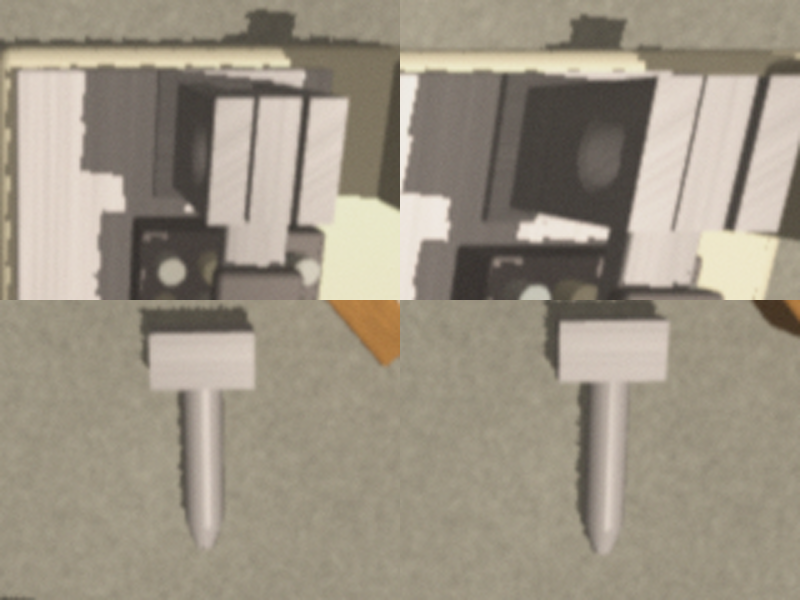

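The bar is down, with the pad stopping at z=0.139 and the lug between the cheeks. The pin head corners and the cheek edges are sharp in this picture, so I'll triangulate them.

```bash
python3 - <<'E'
from h import *
F=[load("u%d"%i) for i in range(4)]
off=[(307,117),(439,77),(237,203),(289,168)]
px=lambda i,u:(off[i][0]+u[0]/2.5,off[i][1]+u[1]/2.5)
def two(n,i,a,j,b,z):
    x,r=tri((F[i],px(i,a)),(F[j],px(j,b)));A=onz(F[i],px(i,a),z);B=onz(F[j],px(j,b),z);print(n,x,"r%.4f"%r,A[:2],B[:2]);return (A+B)/2
of=two("of",0,(215,97),1,(257,78),.144);on=two("on",0,(207,222),1,(229,232),.144)
two("hole",0,(200,150),1,(200,157),.12)
ff=onz(F[0],px(0,(348,98)),.144);fn=onz(F[0],px(0,(334,222)),.144)
print("fork len",np.linalg.norm(of-on),"yaw",math.atan2(*(of-on)[1::-1]),"mid",(of+on)/2,"thick",of-ff,on-fn)
H=[two("h%d"%k,2,a,3,b,.02) for k,(a,b) in enumerate([((150,33),(160,21)),((252,31),(267,19)),((254,88),(265,80)),((152,90),(160,81))])]
N=two("nose",2,(205,246),3,(202,252),.01)
back=(H[0]+H[1])/2;sh=(H[2]+H[3])/2
print("back",back,"sh",sh,"len",np.linalg.norm(back-sh),"w",np.linalg.norm(H[0]-H[1]),np.linalg.norm(H[2]-H[3]))
print("dir head",math.atan2(*(sh-back)[1::-1]),"dir nose",math.atan2(*(N-sh)[1::-1]),"L",np.linalg.norm((N-sh)[:2]), "perp",math.atan2(*(H[1]-H[0]+H[2]-H[3])[1::-1]))
E
```

```text
of [0.6599 0.0344 0.1448] r0.0005 [0.6603 0.0344] [0.6595 0.0336]
on [0.6129 0.03   0.146 ] r0.0005 [0.613  0.0297] [0.6123 0.0284]
hole [0.6362 0.031  0.1194] r0.0012 [0.6374 0.0316] [0.6351 0.0307]
fork len 0.04752135911761528 yaw 0.10436159156563361 mid [0.6362 0.0315 0.144 ] thick [-0.0047  0.049   0.    ] [-0.005   0.0487  0.    ]
h0 [0.5688 0.4164 0.0189] r0.0001 [0.569  0.4165] [0.5688 0.4168]
h1 [0.6088 0.389  0.0214] r0.0000 [0.6087 0.3887] [0.609  0.3886]
h2 [0.5932 0.365  0.0204] r0.0001 [0.5931 0.3647] [0.5932 0.365 ]
h3 [0.5532 0.394  0.0226] r0.0002 [0.5525 0.3932] [0.5531 0.3936]
nose [0.52   0.3047 0.0103] r0.0000 [0.5199 0.3046] [0.52   0.3045]
back [0.5889 0.4026 0.02  ] sh [0.573  0.3791 0.02  ] len 0.028383692067083542 w 0.048763258390972855 0.04940805057878851
dir head -2.1658413183049854 dir nose -2.189005834712171 L 0.0915147072194328 perp -0.6131090984663843
```

```bash
cat >> h.py <<'E'
phi=-2.186; SY=.098; E=np.array([.6363,.0313,.12]); uy=np.array([-math.sin(SY),math.cos(SY),0]); ux=np.array([math.cos(SY),math.sin(SY),0])
Qi=down(SY+math.pi/2)
E
python3 - <<'E'
from h import *
g=np.array([.5812,.3908,0]);y=phi+math.pi
z=lambda h:g+[0,0,h]
ctrl.move_to(z(.12),down(y)); ctrl.move_linear(z(-.002),velocity=.06); st("low")
ctrl.gripper_close(100); st("grip"); ctrl.move_linear(z(.20)); st("lift")
zi=.120+(-.001-.010)
p=E+uy*(.130+.015);p[2]=.22; ctrl.move_to(p,Qi); p[2]=zi; ctrl.move_linear(p); st("pre")
for n in("scene","top","wrist"):
    f=grab(n);pickle.dump(f,open("p"+n+".pkl","wb"));save(f,f"pics/p{n}.png")
sh=E+uy*.13;no=E+uy*.04
for n in("scene","top","wrist"): f=load("p"+n);print(n,proj(f,sh),proj(f,no),proj(f,E))
f=load("pscene");u,v=map(int,proj(f,no))
a=cv2.resize(cv2.imread("pics/pscene.png")[v-60:v+60,u-80:u+80],(400,300),interpolation=cv2.INTER_CUBIC);print(u-80,v-60)
f=load("ptop");u,v=map(int,proj(f,no));print(u-40,v-30)
b=cv2.resize(cv2.imread("pics/ptop.png")[v-30:v+30,u-40:u+40],(400,300),interpolation=cv2.INTER_CUBIC)
w=cv2.resize(cv2.imread("pics/pwrist.png"),(400,300))
cv2.imwrite("pics/q.png",np.vstack([np.hstack([a,b]),np.hstack([w,w*0])]))
E
```

```text
low t26.6 [ 0.5813  0.3909 -0.0017] w0.995 ff0.0 [-0.2945 -0.0686  0.6342]
grip t27.1 [ 0.5816  0.391  -0.0013] w0.564 ff104.7 [-0.2811  0.8847  6.0836]
lift t28.6 [0.5808 0.3906 0.1989] w0.559 ff103.5 [-0.5068  0.2025 -5.3516]
pre t30.4 [0.6227 0.1759 0.11  ] w0.560 ff103.5 [-0.1168  1.0913 -3.645 ]
scene [368.3831 286.3946] [330.0566 273.7131] [313.4826 268.229 ]
top [253.7042 215.8559] [289.8633 212.1967] [305.8967 210.5742]
wrist [316.8213 339.9291] [316.853  478.1418] [316.8642 526.9804]
250 213
249 182
```

View pics/q.png

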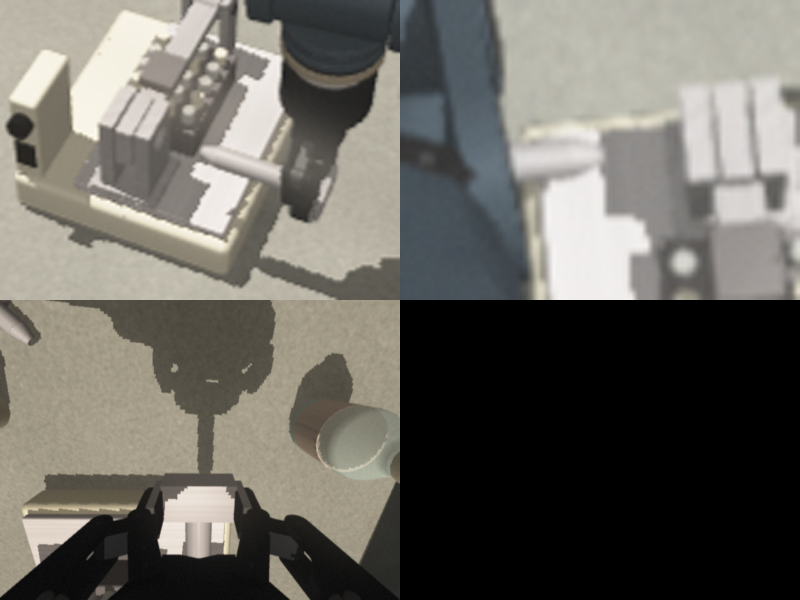

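The nose shows at scene (331,274) and top (290,213). Both are within a pixel of the prediction, so I'll insert slowly while watching the forces.

```bash
python3 - <<'E'
from h import *
S,T=load("pscene"),load("ptop")
print("nose",tri((S,(331.2,273.8)),(T,(289.6,213))),E+uy*.04)
print("cheek mid top",onz(T,(249+287.5/5,182+134/5),.144),"exp",E)
zi=.109; f0=ctrl.sense()["contact_force"]
dx=dz=0.
for s in list(np.arange(.12,.0,-.01))+[.005,.002,.0]:
    p=E+uy*(s+.015)+ux*dx;p[2]=zi+dz
    ctrl.move_linear(p,velocity=.05)
    ctrl.dwell(.05)
    F=np.mean([ctrl.sense()["contact_force"] for _ in range(3)],0)-f0; fx,fy,fz=F@ux,F@uy,F[2]
    print("%.3f fx%.1f fy%.1f fz%.1f dx%.4f dz%.4f"%(s,fx,fy,fz,dx,dz))
    if abs(fy)>25 or max(abs(fx),abs(fz))>35: print("STOP");break
    if abs(fx)>4: dx+=np.clip(fx*.0001,-.001,.001)
    if abs(fz)>4: dz+=np.clip(fz*.0001,-.001,.001)
st()
E
```

```text
nose (array([0.6305, 0.0724, 0.1185]), np.float64(0.0005935438916493389)) [0.6324 0.0711 0.12  ]
cheek mid top [0.6347 0.0297 0.144 ] exp [0.6363 0.0313 0.12  ]
0.120 fx0.1 fy2.2 fz-1.7 dx0.0000 dz0.0000
0.110 fx1.0 fy1.1 fz0.1 dx0.0000 dz0.0000
0.100 fx-0.4 fy0.4 fz-0.8 dx0.0000 dz0.0000
0.090 fx0.4 fy0.7 fz-0.8 dx0.0000 dz0.0000
0.080 fx0.4 fy1.4 fz0.3 dx0.0000 dz0.0000
0.070 fx-0.0 fy1.0 fz-0.3 dx0.0000 dz0.0000
0.060 fx1.0 fy1.8 fz-0.6 dx0.0000 dz0.0000
0.050 fx-0.1 fy1.1 fz-0.4 dx0.0000 dz0.0000
0.040 fx0.4 fy1.4 fz-0.8 dx0.0000 dz0.0000
0.030 fx0.6 fy1.6 fz0.3 dx0.0000 dz0.0000
0.020 fx-0.3 fy1.3 fz0.3 dx0.0000 dz0.0000
0.010 fx-0.0 fy1.6 fz0.2 dx0.0000 dz0.0000
0.005 fx1.1 fy2.2 fz-0.8 dx0.0000 dz0.0000
0.002 fx1.2 fy0.9 fz-0.5 dx0.0000 dz0.0000
0.000 fx-0.0 fy1.5 fz0.8 dx0.0000 dz0.0000
 t36.3 [0.6348 0.0462 0.109 ] w0.563 ff103.5 [-0.4981  0.3216 -3.5467]
```

```bash
python3 - <<'E'
from h import *
f0=np.array([-.1,1,-3.6])
for s in np.arange(-.001,-.009,-.001):
    p=E+uy*(s+.015);p[2]=.109
    ctrl.move_linear(p,velocity=.03); ctrl.dwell(.1)
    F=np.mean([ctrl.sense()["contact_force"] for _ in range(3)],0)-f0
    print("%.3f fx%.1f fy%.1f fz%.1f"%(s,F@ux,F@uy,F[2]))
    if F@uy>14: break
st()
ctrl.release(); p=ctrl.sense()["ee_pos"]; st("rel")
ctrl.move_linear(p+[0,0,.15]); 
q=E+uy*.17;q[2]=.30; ctrl.move_to(q,Qi); f=grab("wrist");save(f,"pics/r.png");pickle.dump(f,open("r.pkl","wb"))
f2=grab("scene");pickle.dump(f2,open("rs.pkl","wb"));save(f2,"pics/rs.png"); u,v=map(int,proj(f2,E));print(u-80,v-60,proj(f,E))
a=cv2.resize(cv2.imread("pics/rs.png")[v-60:v+60,u-80:u+80],(400,300),interpolation=cv2.INTER_CUBIC)
u,v=map(int,proj(f,E));v=min(v,420);print(u-80,v-60)
b=cv2.resize(cv2.imread("pics/r.png")[v-60:v+60,u-80:u+80],(400,300),interpolation=cv2.INTER_CUBIC)
cv2.imwrite("pics/fin.png",np.hstack([a,b]));st()
E
```

```text
-0.001 fx0.2 fy5.0 fz-0.6
-0.002 fx0.5 fy10.0 fz-0.9
-0.003 fx1.0 fy16.5 fz-0.4
 t37.4 [0.6348 0.046  0.109 ] w0.563 ff103.5 [-0.7289 17.5375 -3.9869]
rel t37.8 [0.6353 0.0429 0.1092] w1.001 ff0.0 [ 0.0961  0.2354 -0.3006]
233 208 [317.8352 355.2012]
237 295
 t39.8 [0.6198 0.1993 0.2993] w1.002 ff0.0 [ 0.0807 -0.7175 -1.3895]
```

View pics/fin.png

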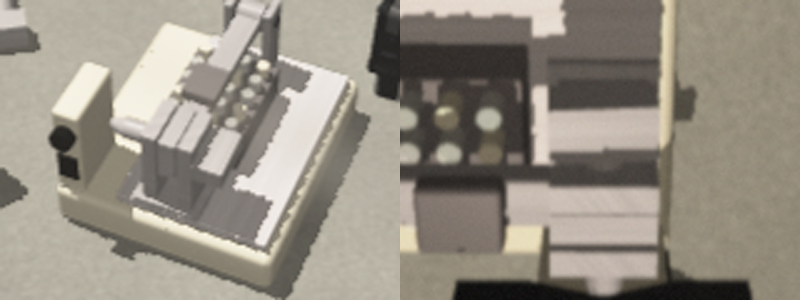

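```bash
python3 - <<'E'
from h import *
f=load("r")
for r in (148,150,153,157):
    for c in (150,205,260):
        d=onz(f,(237+c/2.5,295+r/2.5),.1285)-E; print(r,c,"y%.4f x%.4f"%(d@uy,d@ux),end=" | ")
    print()
d=onz(f,(237+205/2.5,295+187/2.5),.144)-E;print("cheek edge y",d@uy)
E
```

```text
148 150 y0.0079 x-0.0234 | 148 205 y0.0079 x0.0013 | 148 260 y0.0079 x0.0260 | 
150 150 y0.0068 x-0.0234 | 150 205 y0.0068 x0.0013 | 150 260 y0.0069 x0.0260 | 
153 150 y0.0052 x-0.0235 | 153 205 y0.0052 x0.0013 | 153 260 y0.0053 x0.0261 | 
157 150 y0.0031 x-0.0235 | 157 205 y0.0031 x0.0013 | 157 260 y0.0031 x0.0261 | 
cheek edge y -0.0003426769235581003
```

The head's edge reads about 5 mm out at this shallow angle, so I'll check with a steeper view.

```bash
python3 - <<'E'
from h import *
out=[]
# camera sits 0.08 along tool x and looks back; put camera above the head: yaw SY
for i,p in enumerate([E-ux*.10+uy*.012,E-ux*.02+uy*.05]):
    p=p.copy();p[2]=.27+.03*i
    ctrl.move_to(p,down(SY)); f=grab("wrist");pickle.dump(f,open(f"s{i}.pkl","wb"));save(f,f"pics/s{i}.png")
    u,v=map(int,proj(f,E+[0,0,.01]));v=max(60,v);o=(u-60,v-45);print(o,proj(f,E),ray(f,(0,0))[0])
    out.append(cv2.resize(cv2.imread(f"pics/s{i}.png")[o[1]:o[1]+90,o[0]:o[0]+120],(400,300),interpolation=cv2.INTER_CUBIC))
cv2.imwrite("pics/s.png",np.hstack(out))
E
```

```text
(272, 55) [332.0215 101.8889] [0.6154 0.041  0.4143]
(310, 149) [369.3077 192.2265] [0.6914 0.0876 0.4435]
```

View pics/s.png

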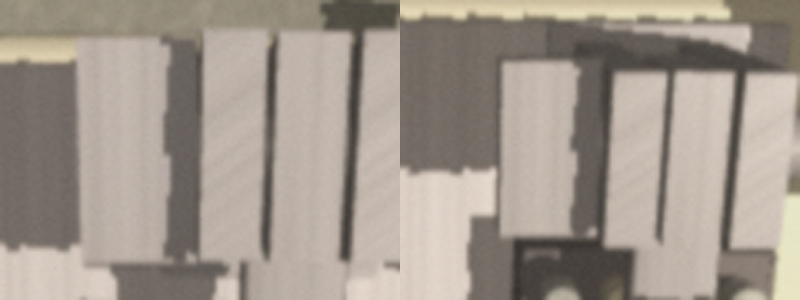

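```bash
python3 - <<'E'
from h import *
for i,o,c in [(0,(272,55),(78,150)),(1,(310,149),(100,150))]:
    f=load(f"s{i}");d=onz(f,(o[0]+c[0]*.3,o[1]+c[1]*.3),.129)-E;print("shoulder y=%.4f"%(d@uy-.028))
    for k in [(78,40),(85,260)] if i==0 else [(100,60),(101,237)]:
        d=onz(f,(o[0]+k[0]*.3,o[1]+k[1]*.3),.129)-E;print(d@ux,d@uy)
T=grab("top");print("bottle proj",proj(T,(.37,.195,.15)))
E
```

```text
shoulder y=0.0014
0.024327479185853824 0.028954846188237064
-0.024233331738257452 0.02817126641683524
shoulder y=0.0012
0.02521440246509035 0.029801579009154727
-0.025808357763166194 0.02831618529444797
bottle proj [236.6687 317.9723]
```

The pin is seated: it met firm contact of about 16 N and the shoulder is within about 1 mm of the face, centred on the hole. The dark strip was only the cheek's shadow on the head.

```bash
python3 -c "
from h import *
ctrl.move_linear(ctrl.sense()['ee_pos']+[0,0,.08]); ctrl.dwell(.3); st(); print(ctrl.hand_in())"
```

```text
t42.5 [0.6108 0.079  0.3789] w1.001 ff0.0 [0.2903 0.1035 0.6842]
the job is handed in; nothing more can be done
None
```

I handed the job in at 42.5 s with the bottle standing upright about 31 cm from the fork, the bar down, and the long pin through the fork with its shoulder measured about 1 mm from the entry face; the hand-in gave no verdict.

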